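# Put four mixed-up desk things back on their own dishes

## Task

The four small things have been put back on the wrong dishes: the glue stick belongs on the orange dish, the dropper bottle on the green, the cream pot on the blue and the earbud case on the black. Swap them round, parking on the empty cork coaster as you need, until each stands upright in the middle of its own dish. Do not tip anything over on the way.

Things in the scene. Friction and masses are not known exactly. Their poses are not given: they have to be found in the camera images.
- glue_stick_center (a point): Centre (half-way up, 49 mm) of the glue stick: upright cylinder with red cap and yellow and white barrel, 27 mm in diameter, 98 mm high; z axis up along its height. It stands upright, at the start on the floor of a wrong dish.
- dropper_center (a point): Centre (half-way up, 51 mm) of the dropper bottle: small upright round amber-brown bottle with a pictured label and a black rubber bulb on top, 33 mm in diameter up to 70 mm, narrower above (black collar 24 mm in diameter to 77 mm, then bulb 13 mm), 102 mm high in all; z axis up along its height. It stands upright, at the start on the floor of a wrong dish.
- cream_pot_center (a point): Centre (half-way up, 25 mm) of the cream pot: squat round pot with a red lid (fixed) and a white lower half, 58 mm in diameter, 50 mm high; z axis up along its height. It stands upright, at the start on the floor of a wrong dish.
- earbud_case_center (a point): Centre (half-way up, 21 mm) of the earbud case: white pill-shaped closed case (its lid does not open), 26 mm thick along its x axis, 60 mm long along its y axis, 42 mm high; z axis up along its height. It stands upright, at the start on the floor of a wrong dish. Its yaw is random; it is best gripped across its 26 mm thickness.
- dish_orange: Orange round dish, fixed to the desk: 94 mm across the rim, 9 mm high, flat floor 4 mm above the desk, about 80 mm wide inside. Origin: its centre, on the desk surface. At the start it holds one wrong thing. Home of the glue stick.
- dish_green: Green round dish, fixed to the desk: 94 mm across the rim, 9 mm high, flat floor 4 mm above the desk, about 80 mm wide inside. Origin: its centre, on the desk surface. At the start it holds one wrong thing. Home of the dropper bottle.
- dish_blue: Blue round dish, fixed to the desk: 94 mm across the rim, 9 mm high, flat floor 4 mm above the desk, about 80 mm wide inside. Origin: its centre, on the desk surface. At the start it holds one wrong thing. Home of the cream pot.
- dish_black: Black round dish, fixed to the desk: 94 mm across the rim, 9 mm high, flat floor 4 mm above the desk, about 80 mm wide inside. Origin: its centre, on the desk surface. At the start it holds one wrong thing. Home of the earbud case.
- coaster: Plain square cork coaster, fixed to the desk, 94 x 94 mm and 4 mm thick, edges along the world x and y axes. Origin: its centre, on the desk surface (its top is 4 mm higher). Empty at the start; free for parking one thing on the way. No two of the dishes and the coaster have their centres closer than 0.11 m; what lies between them is under 20 mm high.
Mind the look-alikes: they are no part of the job. Leave any purple or turquoise look-alike of the part that bears glue_stick_center alone.

How it is judged:
By the outcome, as a careful person would: the job done as asked, in the order asked, and still so for the second after the job is handed in, with the robot touching nothing.
It also fails if it takes over 141 s, if anything falls off the work surface, if the arm or the gripper's body presses on something with over 40 N, if the wrist force passes 120 N, or if a joint passes its speed limit or range.

## Robot

A 6-joint arm with a two-finger parallel gripper is mounted at the origin on a cart in front of the work surface, level with it; the furniture and walls round the work are solid. World frame = base frame: x ahead of the robot, y to its left, z up, the work surface at z = 0. Lengths are in m, angles in rad, forces in N, time in s.
With the tool pointing down it reaches from about 0.275 to 0.875 m from the base axis. Payload 12.5 kg.
Tool frame: the origin (TCP) lies on the front face of the gripper's body, between the roots of the fingers; the fingertips stand 73 mm ahead of it and the grasp point (between the pads) lies 54 mm ahead of it; z points along the fingers, y is the direction in which the jaws open and shut (so a half turn about z gives the same grasp; the last joint's range is limited). The gripper opens to 85 mm and grips with 20 to 120 N. Pads are 22 mm wide; open, the fingers measure 114 mm over their backs; the gripper's body (76 mm by 85 mm) begins 54 mm behind the grasp point. The pads swing forward as they close: fully open they stand 13 mm farther back than shut.
Start: joints at [1.257, 0.351, 1.652, -0, 1.139, -0.085], TCP at [0.125, 0.536, 0.304] pointing down, gripper open.
Joint ranges: [-2.75, 2.75], [-0.79, 2.1], [0.01, 2.65], [-1.57, 4.71], [0.07, 3.14], [-2.87, 2.87]. Speed limits (rad/s): [2.22, 2.22, 2.79, 3.14, 3.14, 3.14].

## Interface

Orientations are given as a rotation vector (axis times angle).
In Python, from bench import r gives the robot as it stands.
- The arm moves only by the shell command python3 -m creep 'ROWS'. ROWS is JSON, a list of rows, each a list of 5 numbers: the opening in per cent of the stroke, from 0 (shut) to 100 (fully open), then the shift along the tool's x, y, z in m, then the turn about the tool's z in rad. A call has 1 to 12 rows; each row is the pose to reach, as a shift and turn from the pose commanded when the call began, along the tool's axes at that moment; what a row does not reach only later rows make up. A row lasts 1/12 s, in which the tool goes at most 41.7 mm and 7.16 degrees, less where a joint would pass 70% of its speed; a pose out of reach is approached as far as the arm can. A call with a gripper value outside its range is refused whole. The fingers move at their own pace and stop on an object; the grip force is fixed at half the most. Time passes only in rows, so rows that repeat a pose let the fingers close. It gives the time, the measured TCP pose, the force and the opening at its end, in the units of the state.
- r.state(): the state, without advancing time (a new reading comes with each control period).
- r.capture(name): name is "scene" or "side" or "wrist"; returns a dict with "pixels" (400x640x3 uint8, blue, green, red), "z_map" (400x640 float32, m along the optical axis (not along the pixel's ray), 0 where there is no reading), "fx", "fy", "cx", "cy" (pixels), "world_to_cam" (4x4, takes a point from world to camera coordinates). Camera axes: x right, y up, looking along -z (the intrinsics and any distortion apply to the point x, -y, -z); pixel columns grow to the right and rows downward; lengths in m; the calibration is good to about 2 mm. The wrist camera is an equidistant fisheye: a pixel r from the principal point sees the ray r / f radians off the axis. A picture is of the moment at which its call begins.
- r.hand_in(): hands the job in, once; it reports no verdict.
The state is a dict: "time_s": time; "joint_positions": joint angles; "joint_vel": joint speeds; "joint_efforts": joint torques, N m; "tcp_pos": TCP position; "eef_rot": TCP orientation; "wrist_force": force on the tool from outside, world axes, zero at the start; "torque": the same for the moment, N m; "width": finger opening in m.
Only numpy, scipy, OpenCV 4.12 (cv2) and the standard library are available. Lean on these libraries where they do the work, as an engineer would, in place of code of your own. Each camera call takes 0.05 s, during which the arm holds its last target.

## Working session

There is one attempt and no reset: what is moved stays moved. The work goes in short steps, Python scripts to look and compute and a shell command to move; the robot and the scene stay as the last step left them, time stands still between calls to the robot, and variables do not carry over. Pictures are saved under pics/ and viewed, and the job is handed in when it is done.

```bash
ls; mkdir -p pics; python3 - <<'E'
from bench import r
import cv2
s=r.state(); print(s)
for n in ("scene","side","wrist"):
    c=r.capture(n); cv2.imwrite(f"pics/{n}0.png",c["pixels"]); print(n,c["fx"],c["fy"],c["cx"],c["cy"],c["world_to_cam"],c.keys())
E
```

```text
pics
{'time_s': 0.0, 'joint_positions': array([ 1.25737886e+00,  3.51227538e-01,  1.65245472e+00, -4.72532591e-06,
        1.13908499e+00, -8.46100640e-02]), 'joint_vel': array([-5.30243096e-04, -1.32836742e-03, -4.15334961e-05,  1.01786152e-03,
        9.46863579e-04, -1.06457294e-03]), 'joint_efforts': array([ 1.01615820e-03, -5.06100225e+01, -2.91417360e+01, -5.77716401e-05,
        4.45746206e-03, -1.97052879e-05]), 'tcp_pos': array([0.12465084, 0.53542523, 0.30335149]), 'eef_rot': array([-3.58597159e-01, -3.12082947e+00,  1.80982667e-03]), 'wrist_force': array([ 0.2831386 , -1.08266518,  0.11631333]), 'torque': array([-0.00716542, -0.00956251, -0.02650938]), 'width': 0.08551628978994394}
scene 500.58539752705826 500.58539752705826 324.837323655547 200.3974470864456 [[ 0.80982825 -0.58624979  0.02212237 -0.36813343]
 [ 0.21485617  0.33146268  0.91867803 -0.20580121]
 [-0.54590754 -0.73921829  0.39438722 -0.71826267]
 [ 0.          0.          0.          1.        ]] dict_keys(['pixels', 'z_map', 'fx', 'fy', 'cx', 'cy', 'world_to_cam'])
side 405.3799373929291 405.3799373929291 320.0683202755073 204.69054459107295 [[-0.94521989 -0.3263996   0.00475969  0.51986492]
 [ 0.21333001 -0.60661411  0.76583916 -0.08343819]
 [-0.2470823   0.7249018   0.64301456 -0.8776399 ]
 [ 0.          0.          0.          1.        ]] dict_keys(['pixels', 'z_map', 'fx', 'fy', 'cx', 'cy', 'world_to_cam'])
wrist 309.70691628693146 309.70691628693146 316.61371132112396 196.78670990145704 [[ 2.26249387e-01  9.74069079e-01 -8.02613189e-04 -5.49235423e-01]
 [-9.30798041e-01  2.15955709e-01 -2.94920564e-01  3.84958852e-02]
 [-2.87099673e-01  6.74726676e-02  9.55521437e-01 -3.79227893e-01]
 [ 0.00000000e+00  0.00000000e+00  0.00000000e+00  1.00000000e+00]] dict_keys(['pixels', 'z_map', 'fx', 'fy', 'cx', 'cy', 'world_to_cam'])
```

View pics/scene0.png

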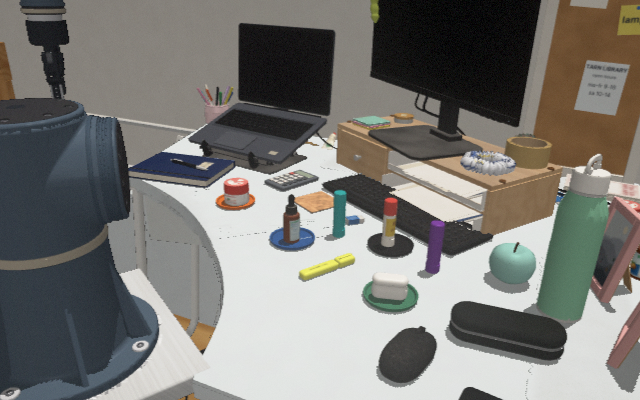

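View pics/side0.png

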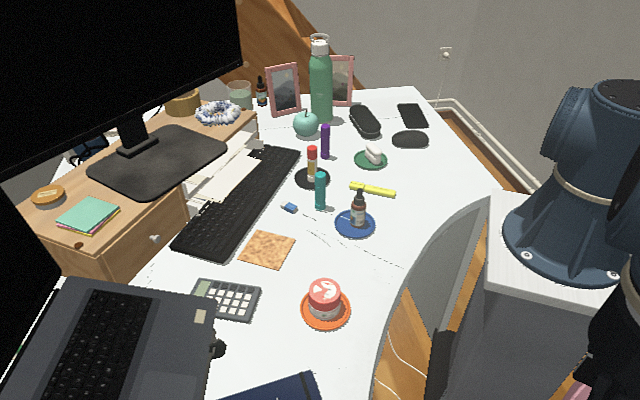

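View pics/wrist0.png

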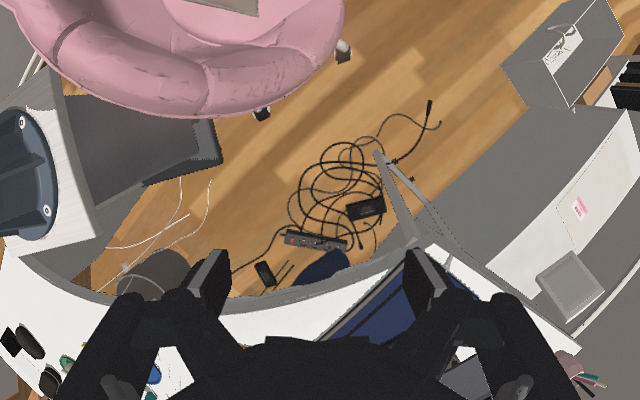

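```bash
cat > h.py <<'E'
from bench import r
import numpy as np, cv2
def cloud(n):
    c=r.capture(n); d=c["z_map"]; v,u=np.mgrid[0:400,0:640]
    X=(u-c["cx"])/c["fx"]*d; Y=-(v-c["cy"])/c["fy"]*d
    P=np.stack([X,Y,-d],-1); T=np.linalg.inv(c["world_to_cam"])
    W=P@T[:3,:3].T+T[:3,3]; W[d<=0]=np.nan
    return c,W,cv2.cvtColor(c["pixels"],cv2.COLOR_BGR2HSV)
def circ(p):
    A=np.c_[2*p,np.ones(len(p))]; s=np.linalg.lstsq(A,(p**2).sum(1),rcond=None)[0]
    return s[:2],np.sqrt(s[2]+s[:2]@s[:2])
E
python3 - <<'E'
from h import *
# seeds (scene, side)
seeds=dict(scene=dict(orange=(236,186),blue=(292,224),black=(390,230),green=(390,285),coaster=(316,202),teal=(339,205),purple=(435,240)),
 side=dict(orange=(325,290),blue=(358,205),black=(312,160),green=(373,155),coaster=(267,250),teal=(320,185),purple=(325,140)))
for n in seeds:
    c,W,H=cloud(n)
    np.savez(f"/tmp/{n}.npz",W=W,H=H,px=c["pixels"])
    # ortho top-view raster 
    ok=np.isfinite(W[...,0])
    m=ok&(W[...,2]>-0.02)&(W[...,2]<0.13)
    x,y=W[m][:,0],W[m][:,1]
    ii=((0.85-x)/0.0012).astype(int); jj=((0.55-y)/0.0012).astype(int)
    img=np.zeros((600,800,3),np.uint8); k=(ii>=0)&(ii<600)&(jj>=0)&(jj<800)
    img[ii[k],jj[k]]=c["pixels"][m][k]
    cv2.imwrite(f"pics/top_{n}.png",img)
    for k,(u,v) in seeds[n].items(): print(n,k,np.round(W[v,u],3))
E
```

```text
scene orange [0.419 0.301 0.053]
scene blue [0.426 0.073 0.048]
scene black [ 0.581 -0.043  0.04 ]
scene green [ 0.451 -0.184  0.035]
scene coaster [0.588 0.221 0.003]
scene teal [0.524 0.049 0.074]
scene purple [ 0.578 -0.16   0.07 ]
side orange [0.428 0.328 0.054]
side blue [0.429 0.102 0.07 ]
side black [ 0.579 -0.022  0.073]
side green [ 0.455 -0.157  0.031]
side coaster [0.587 0.233 0.006]
side teal [0.525 0.075 0.079]
side purple [ 0.584 -0.137  0.063]
```

View pics/top_scene.png

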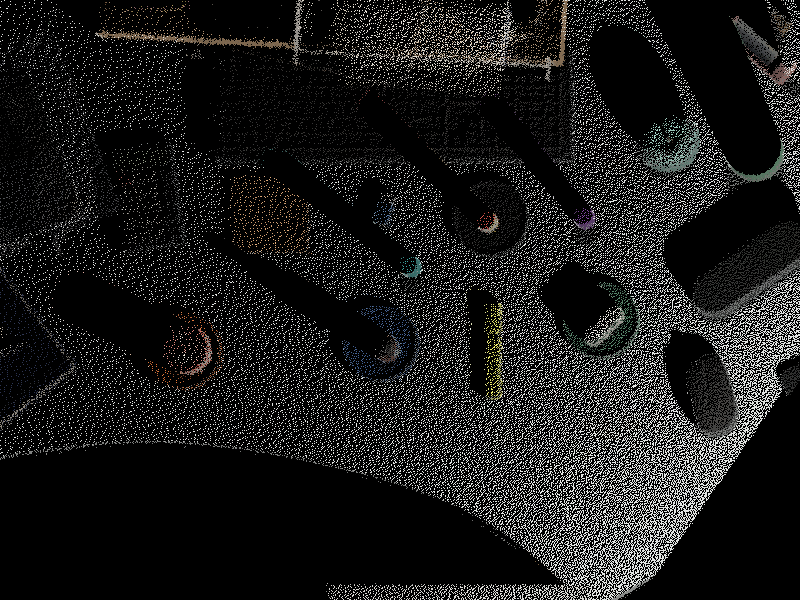

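View pics/top_side.png

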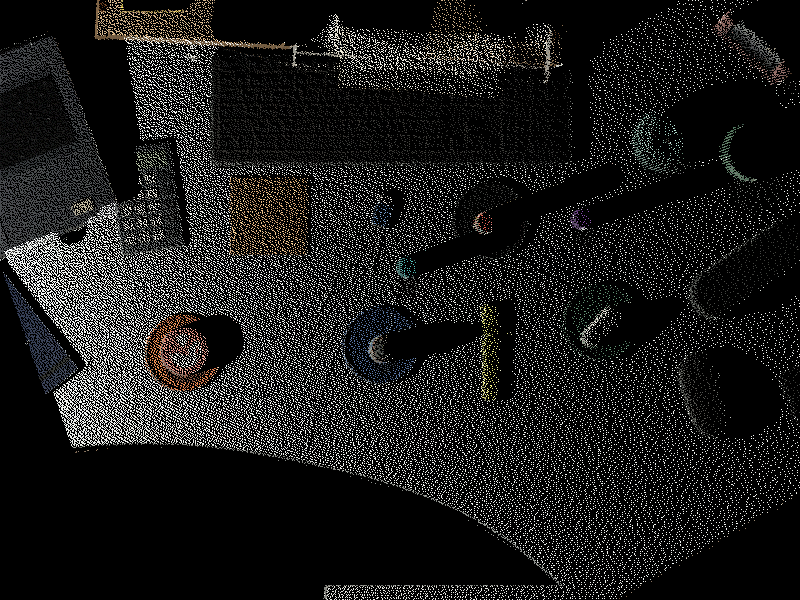

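```bash
python3 - <<'E'
import numpy as np
from h import circ
from scipy.optimize import least_squares
seeds=dict(orange=(.432,.33),blue=(.438,.095),black=(.593,-.035),green=(.465,-.17),coaster=(.593,.225))
for n in ("scene","side"):
    z=np.load(f"/tmp/{n}.npz");W,H=z["W"],z["H"]
    ok=np.isfinite(W[...,0])
    for k,(x,y) in seeds.items():
        d=np.hypot(W[...,0]-x,W[...,1]-y); h,s,v=H[...,0],H[...,1],H[...,2]
        b=ok&(d<0.075)&(W[...,2]<0.015)&(W[...,2]>-.01)
        q={'orange':(h<15)&(s>120),'blue':(h>95)&(h<125)&(s>120),'green':(h>60)&(h<95)&(s>90),'black':(v<70)&(d<.056),'coaster':(h<25)&(s>60)}[k]
        p=W[b&q]
        if k=='coaster':
            l,u=np.percentile(p[:,:2],[1,99],0); print(n,k,len(p),(l+u)/2,u-l,np.median(p[:,2])); continue
        # boundary: circle fit with fixed r=.047 to outer points by angle
        c=np.median(p[:,:2],0)
        for it in range(6):
            a=np.arctan2(*(p[:,:2]-c).T[::-1]); rr=np.hypot(*(p[:,:2]-c).T)
            e=[]
            for t in np.linspace(-np.pi,np.pi,49)[:-1]:
                m=(a>=t)&(a<t+np.pi/24)
                if m.sum()>3:
                    i=np.argsort(rr[m])[-2]; 
                    if rr[m][i]>.03: e.append(p[m][i,:2])
            e=np.array(e)
            f=least_squares(lambda q:np.hypot(*(e-q).T)-.0465,c,loss='soft_l1',f_scale=.002); c=f.x
        print(n,k,len(p),len(e),np.round(c,4),"free",circ(e),"z",np.percentile(p[:,2],[5,50,95]).round(4), "res",np.abs(f.fun).mean().round(4))
E
```

```text
scene orange 239 36 [0.4287 0.3289] free (array([0.4276829 , 0.32651536]), np.float64(0.043595190338311475)) z [0.0019 0.0049 0.0087] res 0.0024
scene blue 371 37 [0.4386 0.0932] free (array([0.43841613, 0.09184641]), np.float64(0.04304904646573792)) z [0.0021 0.0038 0.0088] res 0.0033
scene black 663 44 [ 0.5867 -0.0404] free (array([ 0.58659578, -0.04110641]), np.float64(0.04419550830235826)) z [0.0023 0.004  0.0083] res 0.0023
scene green 89 7 [ 0.476  -0.2232] free (array([ 0.46708444, -0.18521914]), np.float64(0.030100946636272656)) z [0.0022 0.0039 0.0092] res 0.0071
scene coaster 565 [0.59183005 0.22540836] [0.09140881 0.09338442] 0.003280659696411947
side orange 761 36 [0.4267 0.3305] free (array([0.4263185 , 0.33184046]), np.float64(0.04491303609462558)) z [0.0035 0.0058 0.0107] res 0.0012
side blue 211 25 [0.4344 0.091 ] free (array([0.4361134 , 0.09543163]), np.float64(0.04108223118099777)) z [0.0038 0.0057 0.0112] res 0.0044
side black 233 24 [ 0.5815 -0.0385] free (array([ 0.58444709, -0.03707661]), np.float64(0.04352693720821982)) z [0.0043 0.007  0.0115] res 0.0017Traceback (most recent call last):
  File "<stdin>", line 26, in <module>
    return func(*args, **kwargs)
    vector_fun = VectorFunction(
        fun_wrapped,
    ...<6 lines>...
        workers=workers
    )
    self._update_fun()
    ~~~~~~~~~~~~~~~~^^
    self.f = self.fun_wrapped(xp_copy(self.x))
             ~~~~~~~~~~~~~~~~^^^^^^^^^^^^^^^^^
    return np.atleast_1d(self.fun(x))
                         ~~~~~~~~^^^
    return self.f(x, *self.args, **self.kwargs)
           ~~~~~~^^^^^^^^^^^^^^^^^^^^^^^^^^^^^^
  File "<stdin>", line 26, in <lambda>
ValueError: operands could not be broadcast together with shapes (0,) (2,)
```

```bash
python3 - <<'E'
import numpy as np,cv2
a=np.load("/tmp/scene.npz")["px"];b=np.load("/tmp/side.npz")["px"]
A=cv2.resize(a[160:320,200:460],(780,480),interpolation=cv2.INTER_CUBIC)
B=cv2.resize(b[110:340,220:420],(600,600*230//200)[:2],interpolation=cv2.INTER_CUBIC)[:600]
cv2.imwrite("pics/zA.png",A);cv2.imwrite("pics/zB.png",B)
H=np.load("/tmp/scene.npz")["H"]; print(H[300,375:405:4],H[296,367],H[305,395]); H=np.load("/tmp/side.npz")["H"]; print(H[166,362:380:3],H[158,358])
E
```

```text
[[74 54 80]
 [71 52 84]
 [71 61 83]
 [69 53 82]
 [72 55 79]
 [67 53 82]
 [70 41 93]
 [72 57 81]] [ 72  89 134] [ 73  91 132]
[[ 70  83 132]
 [ 70  82 146]
 [ 71  79 155]
 [ 69  83 151]
 [ 71  81 155]
 [ 69  84 158]] [ 71  84 146]
```

View pics/zA.png

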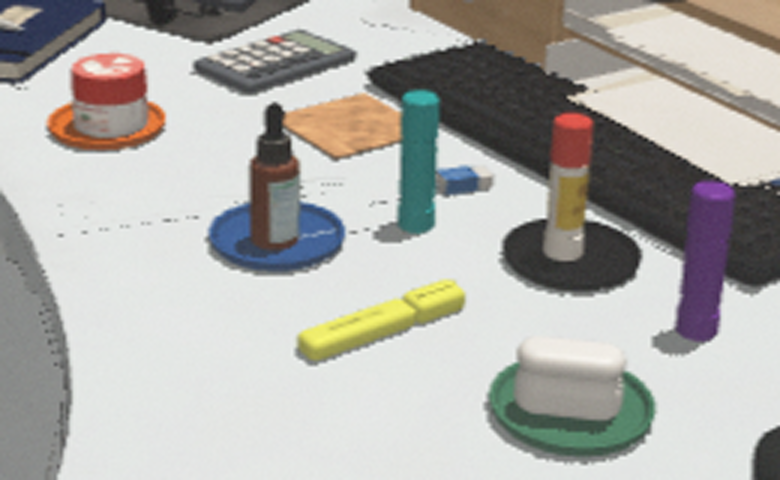

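View pics/zB.png

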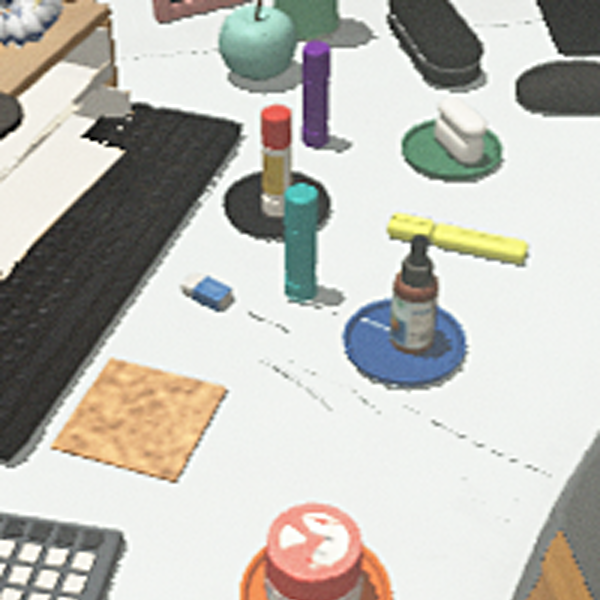

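```bash
cat > fit.py <<'E'
from h import *
from scipy.optimize import least_squares
def rayplane(c,uv,z):
    T=np.linalg.inv(c["world_to_cam"]); d=np.stack([(uv[:,0]-c["cx"])/c["fx"],-(uv[:,1]-c["cy"])/c["fy"],-np.ones(len(uv))],-1)@T[:3,:3].T
    o=T[:3,3]; return (o+d*((z-o[2])/d[:,2])[:,None])[:,:2]
S=dict(orange=(.428,.33),blue=(.437,.094),black=(.585,-.04),green=(.465,-.17))
def dishes(c,W,H):
    h,s,v=[H[...,i].astype(int) for i in range(3)]; out={}
    for k,(x,y) in S.items():
        d=np.hypot(W[...,0]-x,W[...,1]-y); b=(d<.065)&(W[...,2]<.02)
        q={'orange':(h<15)&(s>120),'blue':(h>95)&(h<125)&(s>120),'green':(h>60)&(h<85)&(s>35),'black':(v<70)}[k]
        m=cv2.morphologyEx((b&q).astype(np.uint8),cv2.MORPH_OPEN,np.ones((2,2)))
        cs,_=cv2.findContours(m,cv2.RETR_EXTERNAL,cv2.CHAIN_APPROX_NONE)
        p=np.concatenate(cs)[:,0].astype(float); hu=cv2.convexHull(p.astype(np.float32))
        dist=np.array([cv2.pointPolygonTest(hu,(float(a),float(bb)),True) for a,bb in p])
        e=rayplane(c,p[dist<1.2],.008)
        f=least_squares(lambda q:np.hypot(*(e-q).T)-.0465,(x,y),loss='soft_l1',f_scale=.001)
        out[k]=f.x; print("dish",k,f.x.round(4),"free",circ(e)[0].round(4),circ(e)[1].round(4),len(e),"mad",np.median(np.abs(f.fun)).round(4))
    return out
def cyl(W,x,y,rad,z0,z1,near=.045):
    m=(np.hypot(W[...,0]-x,W[...,1]-y)<near)&(W[...,2]>z0)&(W[...,2]<z1); p=W[m][:,:2]
    f=least_squares(lambda q:np.hypot(*(p-q).T)-rad,(x,y),loss='soft_l1',f_scale=.001)
    return f.x.round(4),len(p),np.median(np.abs(f.fun)).round(4)
def pill(W,x,y,near=.045,z0=.016,z1=.038):
    m=(np.hypot(W[...,0]-x,W[...,1]-y)<near)&(W[...,2]>z0)&(W[...,2]<z1); p=W[m][:,:2]
    best=None
    for a in np.arange(0,np.pi,.3):
        def g(q):
            l=p-q[:2]; L=np.array([-np.sin(q[2]),np.cos(q[2])]); t=np.clip(l@L,-.017,.017)
            return np.hypot(*(l-t[:,None]*L).T)-.013
        f=least_squares(g,(x,y,a),loss='soft_l1',f_scale=.001,x_scale=[.01,.01,.3])
        if best is None or f.cost<best.cost: best=f
    return best.x.round(4),len(p),np.median(np.abs(best.fun)).round(4)
E
python3 - <<'E'
from fit import *
for n in ("scene","side"):
    c,W,H=cloud(n); print(n); dishes(c,W,H)
    print("cream",cyl(W,.428,.33,.029,.016,.045))
    print("dropper",cyl(W,.432,.09,.0165,.02,.07,.03))
    print("glue",cyl(W,.587,-.038,.0135,.02,.098,.03))
    print("teal",cyl(W,.528,.06,.0135,.02,.098,.03))
    print("purple",cyl(W,.587,-.15,.0135,.02,.098,.03))
    print("ear",pill(W,.46,-.175))
E
```

```text
scene
dish orange [0.4247 0.3158] free [0.4245 0.3154] 0.0464 58 mad 0.0021
dish blue [0.4388 0.0888] free [0.4351 0.0861] 0.0421 77 mad 0.002
dish black [ 0.5829 -0.0477] free [ 0.5828 -0.0476] 0.0464 90 mad 0.0013
dish green [ 0.4624 -0.1778] free [ 0.4622 -0.1778] 0.0463 97 mad 0.001
cream (array([0.4311, 0.3279]), 289, np.float64(0.0011))
dropper (array([0.4337, 0.0891]), 396, np.float64(0.0011))
glue (array([ 0.5859, -0.0326]), 459, np.float64(0.001))
teal (array([0.5324, 0.0606]), 449, np.float64(0.0009))
purple (array([ 0.5912, -0.1497]), 584, np.float64(0.0008))
ear (array([ 0.4611, -0.1723,  0.7814]), 391, np.float64(0.0012))
side
dish orange [0.4246 0.3317] free [0.4243 0.3328] 0.0451 101 mad 0.001
dish blue [0.4237 0.1046] free [0.4346 0.0991] 0.0348 28 mad 0.002
dish black [ 0.5807 -0.0335] free [ 0.5823 -0.0341] 0.0438 54 mad 0.0025
dish green [ 0.4603 -0.1665] free [ 0.4603 -0.1663] 0.046 63 mad 0.0015
cream (array([0.4287, 0.3279]), 333, np.float64(0.0005))
dropper (array([0.4309, 0.089 ]), 292, np.float64(0.0008))
glue (array([ 0.5832, -0.0345]), 256, np.float64(0.0009))
teal (array([0.5296, 0.0585]), 294, np.float64(0.0007))
purple (array([ 0.5882, -0.1514]), 233, np.float64(0.0011))
ear (array([ 0.4577, -0.1753,  0.7448]), 124, np.float64(0.0015))
```

```bash
python3 -m creep '[[100,-0.03,-0.027,-0.005,-0.03],[100,-0.06,-0.054,-0.01,-0.06],[100,-0.09,-0.08,-0.02,-0.1],[100,-0.12,-0.107,-0.03,-0.15],[100,-0.15,-0.134,-0.04,-0.2],[100,-0.18,-0.161,-0.05,-0.229],[100,-0.21,-0.188,-0.055,-0.229],[100,-0.24,-0.215,-0.055,-0.229],[100,-0.27,-0.242,-0.055,-0.229],[100,-0.3,-0.269,-0.055,-0.229],[100,-0.33,-0.296,-0.055,-0.229],[100,-0.36,-0.323,-0.055,-0.229]]'
```

```text
time_s: 1.35
tcp_pos: [0.4028, 0.1375, 0.3592]
eef_rot: [-0.0, 3.141, 0.0]
wrist_force: [-0.0, 1.4, 0.4]
width: 0.0852
```

```bash
python3 - <<'E'
from h import *
c=r.capture("wrist"); cv2.imwrite("pics/w1.png",c["pixels"]); np.savez("/tmp/w1.npz",px=c["pixels"],d=c["z_map"],T=c["world_to_cam"])
T=np.linalg.inv(c["world_to_cam"]); print(T.round(3),r.state()["tcp_pos"])
E
```

```text
[[-0.001 -0.955 -0.296  0.327]
 [ 1.    -0.001 -0.001  0.137]
 [ 0.    -0.296  0.955  0.429]
 [ 0.     0.     0.     1.   ]] [0.40595556 0.13317322 0.35912276]
```

View pics/w1.png

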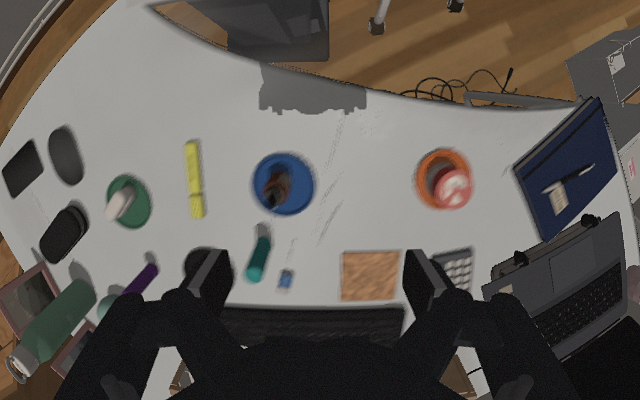

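```bash
cat >> fit.py <<'E'
def wcloud(c):
    d=c["z_map"]; v,u=np.mgrid[0:400,0:640]; x=(u-c["cx"]);y=(v-c["cy"]); rr=np.hypot(x,y)+1e-9; th=rr/c["fx"]
    t=np.tan(th)/rr; P=np.stack([x*t*d,-y*t*d,-d],-1); T=np.linalg.inv(c["world_to_cam"])
    W=P@T[:3,:3].T+T[:3,3]; W[d<=0]=np.nan
    return W,cv2.cvtColor(c["pixels"],cv2.COLOR_BGR2HSV)
def wray(c,uv,z):
    x=uv[:,0]-c["cx"];y=uv[:,1]-c["cy"];rr=np.hypot(x,y)+1e-9; th=rr/c["fx"]
    T=np.linalg.inv(c["world_to_cam"]); d=np.stack([x/rr*np.sin(th),-y/rr*np.sin(th),-np.cos(th)],-1)@T[:3,:3].T
    o=T[:3,3]; return (o+d*((z-o[2])/d[:,2])[:,None])[:,:2]
def wdish(c,W,H,keys=S,z=.008):
    h,s,v=[H[...,i].astype(int) for i in range(3)]; out={}
    for k in keys:
        x,y=S[k]; d=np.hypot(W[...,0]-x,W[...,1]-y); b=(d<.065)&(W[...,2]<.02)
        q={'orange':(h<15)&(s>120),'blue':(h>95)&(h<125)&(s>120),'green':(h>60)&(h<85)&(s>35),'black':(v<70)}[k]
        m=cv2.morphologyEx((b&q).astype(np.uint8),cv2.MORPH_OPEN,np.ones((2,2)))
        cs,_=cv2.findContours(m,cv2.RETR_EXTERNAL,cv2.CHAIN_APPROX_NONE)
        p=np.concatenate(cs)[:,0].astype(float); hu=cv2.convexHull(p.astype(np.float32))
        dist=np.array([cv2.pointPolygonTest(hu,(float(a),float(bb)),True) for a,bb in p])
        e=wray(c,p[dist<1.2],z)
        f=least_squares(lambda q:np.hypot(*(e-q).T)-.0465,(x,y),loss='soft_l1',f_scale=.001)
        print("wdish",k,f.x.round(4),"free",circ(e)[0].round(4),circ(e)[1].round(4),len(e),"mad",np.median(np.abs(f.fun)).round(4)); out[k]=f.x
    return out
E
python3 - <<'E'
from fit import *
for i in range(2):
    c=r.capture("wrist"); print(r.state()["tcp_pos"],np.abs(r.state()["joint_vel"]).max())
cv2.imwrite("pics/w2.png",c["pixels"])
W,H=wcloud(c); wdish(c,W,H,["orange","blue","green"])
print("desk z",np.nanmedian(W[120,330:400,2]),W[220,100+30],W[190,230])
print("cream",cyl(W,.43,.328,.029,.016,.045)); print("dropper",cyl(W,.432,.09,.0165,.02,.07,.03))
print("ear",pill(W,.46,-.175))
m=(np.abs(W[...,0]-.59)<.07)&(np.abs(W[...,1]-.225)<.07)&(H[...,1]>60)&(H[...,0]<25); p=W[m]; l,u=np.percentile(p[:,:2],[1,99],0); print("coaster",(l+u)/2,u-l,np.median(p[:,2]))
z=cloud("side"); 
E
```

```text
[0.40433106 0.13567808 0.35893998] 0.1040968852557603
[0.40307477 0.13749927 0.35881259] 0.07508193542969532
wdish orange [0.4298 0.3329] free [0.4292 0.3321] 0.0454 125 mad 0.0008
wdish blue [0.4391 0.0955] free [0.4389 0.0955] 0.0448 177 mad 0.0017
wdish green [ 0.467  -0.1681] free [ 0.4669 -0.1678] 0.0456 122 mad 0.0009
desk z -0.0004045191279432314 [ 0.49980839 -0.17994278  0.00449255] [0.45010725 0.00740578 0.00162195]
cream (array([0.431 , 0.3282]), 345, np.float64(0.0003))
dropper (array([0.4342, 0.0893]), 417, np.float64(0.001))
ear (array([ 0.4609, -0.1745,  0.7526]), 205, np.float64(0.001))
coaster [0.5917228  0.22764054] [0.09155112 0.09233484] 0.0038876081988381272
```

```bash
python3 -m creep '[[80,-0.01,-0.01,0.005,0],[80,-0.03,-0.03,0.015,0],[80,-0.055,-0.052,0.03,0],[80,-0.08,-0.075,0.045,0],[70,-0.105,-0.1,0.06,0],[70,-0.13,-0.123,0.075,0],[65,-0.15,-0.142,0.085,0],[65,-0.168,-0.158,0.093,0],[65,-0.178,-0.168,0.098,0],[65,-0.182,-0.171,0.1,0],[65,-0.182,-0.171,0.1,0],[65,-0.182,-0.171,0.1,0]]'
python3 - <<'E'
from fit import *
for i in range(2): c=r.capture("wrist")
print(r.state()["tcp_pos"],r.state()["eef_rot"],r.state()["width"],r.state()["joint_vel"].round(3))
cv2.imwrite("pics/w3.png",c["pixels"])
W,H=wcloud(c); wdish(c,W,H,["black","blue","green"])
print("glue",cyl(W,.585,-.0335,.0135,.02,.098,.03))
print("ear",pill(W,.46,-.175)); print("dropper",cyl(W,.432,.09,.0165,.02,.07,.03))
E
```

```text
time_s: 2.55
tcp_pos: [0.5836, -0.0302, 0.2593]
eef_rot: [0.002, -3.141, -0.0]
wrist_force: [-0.4, 0.8, -0.5]
width: 0.0558
[ 0.58360033 -0.03036417  0.25965025] [-2.10781752e-03  3.14096118e+00  1.17292371e-04] 0.05557230737811296 [-0.004 -0.001 -0.001 -0.    -0.002 -0.003]
wdish black [ 0.5891 -0.0373] free [ 0.5887 -0.0373] 0.0454 219 mad 0.001
wdish blue [0.438  0.0944] free [0.44  0.095] 0.0447 155 mad 0.0006
wdish green [ 0.4665 -0.1703] free [ 0.4673 -0.1695] 0.0452 192 mad 0.0008
glue (array([ 0.5865, -0.0332]), 530, np.float64(0.0004))
ear (array([ 0.4601, -0.1741,  0.7801]), 506, np.float64(0.001))
dropper (array([0.4334, 0.0893]), 914, np.float64(0.0008))
```

View pics/w3.png

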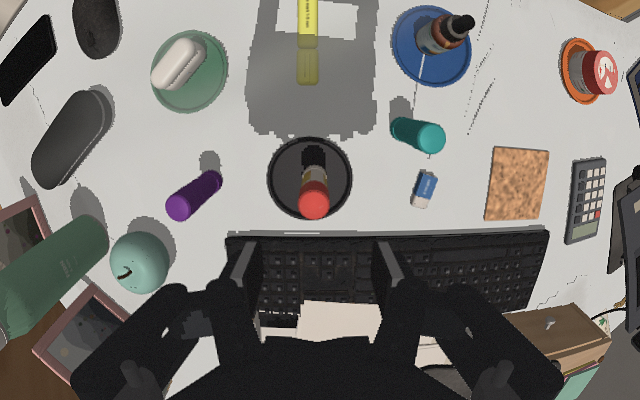

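```bash
python3 -m creep '[[65,-0.002,-0.003,0.01,0],[65,-0.002,-0.003,0.03,0],[65,-0.002,-0.003,0.055,0],[65,-0.002,-0.003,0.08,0],[65,-0.002,-0.003,0.105,0],[65,-0.002,-0.003,0.122,0],[65,-0.002,-0.003,0.131,0],[65,-0.002,-0.003,0.134,0],[65,-0.002,-0.003,0.134,0],[40,-0.002,-0.003,0.134,0],[20,-0.002,-0.003,0.134,0],[0,-0.002,-0.003,0.134,0]]'
python3 -m creep '[[0,0,0,0,0],[0,0,0,0,0],[0,0,0,0,0],[0,0,0,0,0],[0,0,0,0,0]]'
```

```text
time_s: 3.65
tcp_pos: [0.5867, -0.0345, 0.1262]
eef_rot: [-0.0, 3.139, -0.0]
wrist_force: [-1.2, 0.6, 3.9]
width: 0.0253
time_s: 4.07
tcp_pos: [0.5867, -0.0344, 0.1261]
eef_rot: [-0.0, 3.14, -0.0]
wrist_force: [-0.0, 1.7, 7.2]
width: 0.0251
```

```bash
python3 -m creep '[[0,0,0,-0.008,0],[0,0,0,-0.024,0],[0,0,0,-0.048,0],[0,0,0,-0.075,0],[0,0,0.004,-0.1,0],[0,0,0.014,-0.12,0],[0,0,0.03,-0.132,0],[0,0,0.05,-0.138,0],[0,-0.001,0.075,-0.14,0],[0,-0.002,0.1,-0.14,0],[0,-0.003,0.13,-0.14,0],[0,-0.004,0.16,-0.14,0]]'
python3 -m creep '[[0,-0.001,0.03,0,0],[0,-0.001,0.055,0,0],[0,-0.001,0.075,0,0],[0,-0.001,0.09,0,0],[0,-0.001,0.098,0,0],[0,-0.001,0.101,0,0],[0,-0.001,0.101,0,0],[0,-0.001,0.101,0,0]]'
python3 - <<'E'
from fit import *
c=r.capture("side"); cv2.imwrite("pics/s1.png",c["pixels"]); c=r.capture("wrist"); cv2.imwrite("pics/w4.png",c["pixels"])
print(r.state()["tcp_pos"],r.state()["width"])
E
```

```text
time_s: 5.07
tcp_pos: [0.5899, 0.1265, 0.2658]
eef_rot: [0.001, 3.141, -0.0]
wrist_force: [0.7, -0.7, -0.4]
width: 0.0245
time_s: 5.73
tcp_pos: [0.5912, 0.2256, 0.2649]
eef_rot: [-0.001, -3.142, 0.0]
wrist_force: [0.0, -1.2, -0.5]
width: 0.0248
[0.59120505 0.22551451 0.26496049] 0.025018423319637145
```

View pics/s1.png

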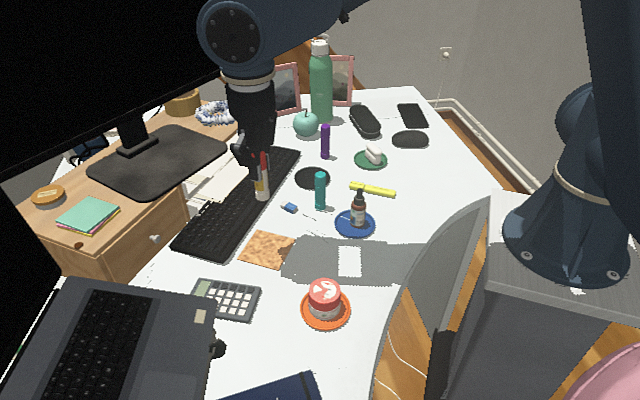

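```bash
python3 -m creep '[[0,0,0.001,0.01,0],[0,0,0.001,0.03,0],[0,0,0.001,0.055,0],[0,0,0.001,0.08,0],[0,0,0.001,0.1,0],[0,0,0.001,0.115,0],[0,0,0.001,0.126,0],[0,0,0.001,0.132,0],[0,0,0.001,0.136,0],[0,0,0.001,0.138,0],[0,0,0.001,0.138,0],[0,0,0.001,0.138,0]]'
python3 -m creep '[[0,0,0,0,0],[30,0,0,0,0],[45,0,0,0,0],[60,0,0,0,0],[60,0,0,0,0],[60,0,0,0,0]]'
```

```text
time_s: 6.83
tcp_pos: [0.5914, 0.2275, 0.1276]
eef_rot: [-0.0, 3.14, 0.001]
wrist_force: [0.1, 0.1, -0.1]
width: 0.0252
time_s: 7.33
tcp_pos: [0.5911, 0.2275, 0.1269]
eef_rot: [-0.0, 3.142, 0.0]
wrist_force: [0.4, 0.0, 0.4]
width: 0.0512
```

```bash
python3 -m creep '[[60,0,0,-0.008,0],[60,0,0,-0.025,0],[60,0,0,-0.05,0],[60,0,0,-0.08,0],[65,0,0,-0.11,0],[70,0.002,-0.008,-0.13,0],[70,0.006,-0.025,-0.138,0],[70,0.013,-0.045,-0.14,0],[70,0.02,-0.07,-0.14,0],[70,0.03,-0.1,-0.14,0],[70,0.04,-0.13,-0.14,0],[70,0.05,-0.16,-0.14,0]]'
python3 - <<'E'
from fit import *
c=r.capture("side"); cv2.imwrite("pics/s2.png",c["pixels"][100:350])
W,H=cloud("side")[1:]
print("glue",cyl(W,.592,.227,.0135,.02,.098,.03), r.state()["tcp_pos"])
E
python3 -m creep '[[70,0.01,-0.03,0,0.07],[70,0.02,-0.06,0,0.15],[70,0.03,-0.09,0,0.24],[70,0.04,-0.12,0,0.34],[70,0.05,-0.15,0,0.44],[70,0.06,-0.18,0,0.54],[70,0.068,-0.205,0,0.63],[70,0.075,-0.225,0,0.71],[70,0.079,-0.236,0,0.77],[70,0.08,-0.24,0,0.8],[70,0.08,-0.24,0,0.8],[70,0.08,-0.24,0,0.8]]'
python3 - <<'E'
from fit import *
for i in range(2): c=r.capture("wrist")
cv2.imwrite("pics/w5.png",c["pixels"])
s=r.state();print(s["tcp_pos"],s["eef_rot"])
W,H=wcloud(c); wdish(c,W,H,["black","blue","green"])
print("ear",pill(W,.46,-.175)); print("dropper",cyl(W,.432,.09,.0165,.02,.07,.03))
E
```

```text
time_s: 8.33
tcp_pos: [0.5404, 0.0663, 0.2676]
eef_rot: [-0.001, 3.141, -0.0]
wrist_force: [0.7, -0.2, 0.3]
width: 0.0597
glue (array([0.5881, 0.2274]), 357, np.float64(0.0007)) [0.54006058 0.06443085 0.26762342]
time_s: 9.43
tcp_pos: [0.4615, -0.172, 0.2671]
eef_rot: [1.22, 2.895, 0.0]
wrist_force: [0.3, 0.1, -0.7]
width: 0.0598
[ 0.46152179 -0.17172904  0.26700226] [1.21952057e+00 2.89511234e+00 2.01046724e-04]
wdish black [ 0.5893 -0.0384] free [ 0.5892 -0.0384] 0.0459 202 mad 0.0006
wdish blue [0.4384 0.0941] free [0.4452 0.0923] 0.0412 104 mad 0.0005
wdish green [ 0.4677 -0.1709] free [ 0.4676 -0.1709] 0.0457 233 mad 0.0007
ear (array([ 0.4601, -0.1742,  0.7397]), 72, np.float64(0.0004))
dropper (array([0.4333, 0.0887]), 305, np.float64(0.0004))
```

View pics/s2.png

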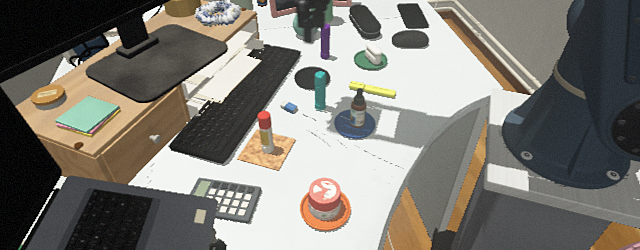

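View pics/w5.png

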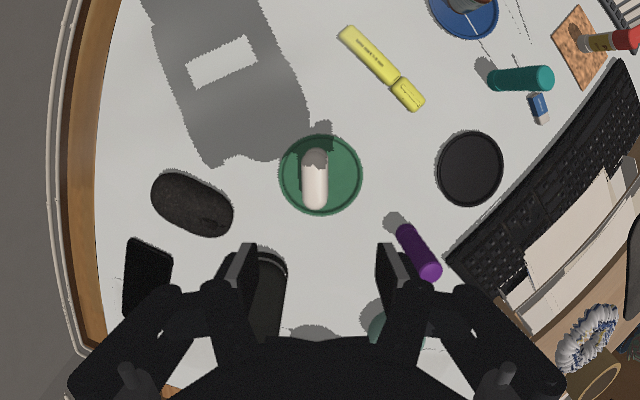

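```bash
python3 -m creep '[[70,0,-0.0025,0.012,0],[70,-0.001,-0.0025,0.035,0],[70,-0.001,-0.0025,0.065,0],[70,-0.001,-0.0025,0.095,0],[70,-0.001,-0.0025,0.125,0],[70,-0.001,-0.0025,0.15,0],[70,-0.001,-0.0025,0.168,0],[70,-0.001,-0.0025,0.179,0],[70,-0.001,-0.0025,0.184,0],[70,-0.001,-0.0025,0.185,0],[70,-0.001,-0.0025,0.185,0],[50,-0.001,-0.0025,0.185,0]]'
python3 -m creep '[[30,0,0,0,0],[15,0,0,0,0],[0,0,0,0,0],[0,0,0,0,0],[0,0,0,0,0],[0,0,0,0,0],[0,0,0,0,0]]'
```

```text
time_s: 10.53
tcp_pos: [0.4606, -0.1752, 0.0829]
eef_rot: [1.222, 2.892, -0.0]
wrist_force: [0.0, 0.3, 0.7]
width: 0.0493
time_s: 11.12
tcp_pos: [0.4604, -0.1752, 0.0828]
eef_rot: [1.223, 2.892, -0.0]
wrist_force: [-1.3, 0.2, 7.0]
width: 0.0245
```

```bash
python3 -m creep '[[0,0,0,-0.008,0],[0,0,0,-0.024,0],[0,0,0,-0.048,0],[0,0,0,-0.075,0],[0,0,0.005,-0.098,0],[0,0.001,0.018,-0.112,0],[0,0.002,0.037,-0.119,0],[0,0.003,0.06,-0.12,0],[0,0.004,0.088,-0.12,0],[0,0.005,0.115,-0.12,0],[0,0.006,0.14,-0.12,0],[0,0.007,0.16,-0.12,0]]'
python3 -m creep '[[0,0,0.015,0,0],[0,0,0.023,0,0],[0,0,0.027,0,0],[0,0,0.028,0.008,0],[0,0,0.028,0.025,0],[0,0,0.028,0.05,0],[0,0,0.028,0.075,0],[0,0,0.028,0.095,0],[0,0,0.028,0.108,0],[0,0,0.028,0.115,0],[0,0,0.028,0.118,0],[0,0,0.028,0.119,0]]'
python3 - <<'E'
from fit import *
c=r.capture("wrist"); c=r.capture("wrist"); cv2.imwrite("pics/w6.png",c["pixels"]); s=r.state(); print(s["tcp_pos"],s["wrist_force"],s["width"])
E
```

```text
time_s: 12.12
tcp_pos: [0.5709, -0.0571, 0.2027]
eef_rot: [1.222, 2.893, 0.0]
wrist_force: [0.5, 0.2, -0.4]
width: 0.0244
time_s: 13.12
tcp_pos: [0.5901, -0.0393, 0.0831]
eef_rot: [1.224, 2.893, 0.0]
wrist_force: [0.0, 0.2, -0.2]
width: 0.0244
[ 0.59037135 -0.03914581  0.0837062 ] [-0.5363845   0.21149338 -0.47575323] 0.024479847426922222
```

View pics/w6.png

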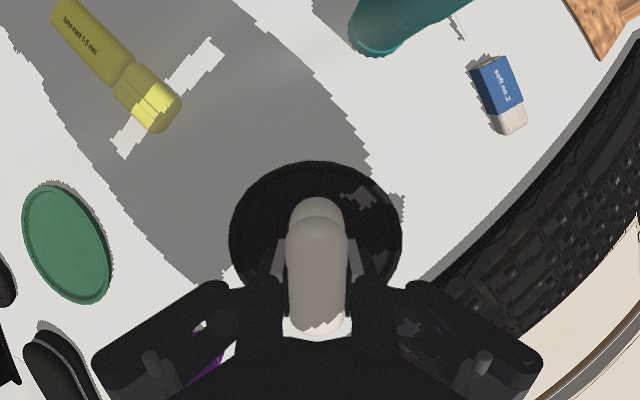

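```bash
python3 -m creep '[[0,0,0,0.0007,0],[0,0,0,0.0007,0],[20,0,0,0.0007,0],[35,0,0,0.0007,0],[50,0,0,0.0007,0],[60,0,0,0.0007,0],[60,0,0,0.0007,0],[60,0,0,0.0007,0],[60,0,0,-0.01,0],[60,0,0,-0.03,0],[60,0,0,-0.06,0],[60,0,0,-0.09,0]]'
```

```text
time_s: 14.22
tcp_pos: [0.5896, -0.039, 0.1742]
eef_rot: [-1.223, -2.893, 0.001]
wrist_force: [-0.1, -0.6, -0.7]
width: 0.0512
```

```bash
python3 -m creep '[[60,0,0,-0.03,0],[60,0,0,-0.06,-0.04],[60,0.01,-0.001,-0.085,-0.12],[65,0.03,-0.003,-0.095,-0.22],[65,0.055,-0.006,-0.097,-0.32],[65,0.085,-0.009,-0.097,-0.42],[65,0.115,-0.012,-0.097,-0.52],[65,0.143,-0.015,-0.097,-0.61],[65,0.168,-0.018,-0.097,-0.69],[65,0.187,-0.02,-0.097,-0.75],[65,0.197,-0.022,-0.097,-0.79],[65,0.2,-0.022,-0.097,-0.8]]'
python3 -m creep '[[65,0,0,0,0],[65,0,0,0,0]]'
python3 - <<'E'
from fit import *
for i in range(2): c=r.capture("wrist")
cv2.imwrite("pics/w7.png",c["pixels"])
s=r.state();print(s["tcp_pos"],s["eef_rot"],s["width"])
W,H=wcloud(c); wdish(c,W,H)
print("ear",pill(W,.589,-.038)); print("dropper",cyl(W,.433,.089,.0165,.02,.07,.03)); print("cream",cyl(W,.43,.328,.029,.016,.045))
E
```

```text
time_s: 15.22
tcp_pos: [0.4336, 0.0899, 0.2706]
eef_rot: [-0.005, 3.141, 0.0]
wrist_force: [0.5, 0.3, -0.7]
width: 0.0556
time_s: 15.38
tcp_pos: [0.4354, 0.0889, 0.2704]
eef_rot: [0.002, 3.141, -0.0]
wrist_force: [0.4, -0.1, -0.4]
width: 0.0553
[0.43541044 0.0887213  0.27003479] [ 2.11812988e-03  3.14123062e+00 -6.86511249e-05] 0.055290047439617476
wdish orange [0.4297 0.332 ] free [0.4295 0.3315] 0.0459 135 mad 0.0006
wdish blue [0.4393 0.0946] free [0.4392 0.0946] 0.0452 228 mad 0.0012
wdish black [ 0.5893 -0.0354] free [ 0.572  -0.0513] 0.0299 97 mad 0.001
wdish green [ 0.4671 -0.1689] free [ 0.4671 -0.1689] 0.046 173 mad 0.0007
ear (array([ 0.589, -0.038,  0.   ]), 0, np.float64(nan))
dropper (array([0.4344, 0.0893]), 614, np.float64(0.0011))
cream (array([0.4309, 0.328 ]), 662, np.float64(0.0004))
  return _methods._mean(a, axis=axis, dtype=dtype,
  ret = ret.dtype.type(ret / rcount)
```

View pics/w7.png

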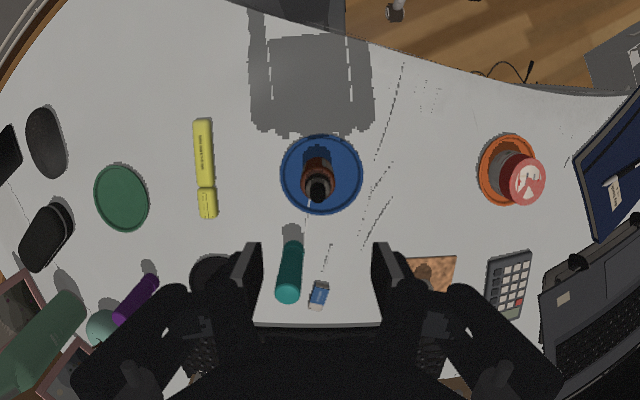

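```bash
python3 -m creep '[[65,0.001,0,0.01,0],[65,0.001,0,0.03,0],[65,0.001,0,0.058,0],[65,0.001,0,0.086,0],[65,0.001,0,0.113,0],[65,0.001,0,0.135,0],[65,0.001,0,0.147,0],[65,0.001,0,0.152,0],[65,0.001,0,0.154,0],[65,0.001,0,0.154,0],[50,0.001,0,0.154,0],[35,0.001,0,0.154,0]]'
python3 -m creep '[[20,0,0,0,0],[0,0,0,0,0],[0,0,0,0,0],[0,0,0,0,0],[0,0,0,0,0],[0,0,0,0,0],[0,0,0,0,0]]'
```

```text
time_s: 16.48
tcp_pos: [0.4344, 0.0891, 0.1167]
eef_rot: [0.0, 3.14, 0.0]
wrist_force: [0.1, -1.5, 2.8]
width: 0.032
time_s: 17.07
tcp_pos: [0.4345, 0.0892, 0.117]
eef_rot: [-0.0, 3.139, 0.0]
wrist_force: [-2.0, -0.8, 7.7]
width: 0.0299
```

```bash
python3 -m creep '[[0,0,0,-0.008,0],[0,0,0,-0.024,0],[0,0,0,-0.048,0],[0,0,0,-0.075,0],[0,0,-0.005,-0.1,0],[0,-0.002,-0.016,-0.12,0],[0,-0.005,-0.034,-0.132,0],[0,-0.008,-0.056,-0.135,0],[0,-0.011,-0.083,-0.135,0],[0,-0.014,-0.11,-0.135,0],[0,-0.018,-0.14,-0.135,0],[0,-0.021,-0.17,-0.135,0]]'
python3 -m creep '[[0,-0.004,-0.03,0,0],[0,-0.007,-0.055,0,0],[0,-0.01,-0.074,0,0],[0,-0.011,-0.085,0,0],[0,-0.0115,-0.0885,0,0],[0,-0.0115,-0.0885,0.01,0],[0,-0.0115,-0.0885,0.028,0],[0,-0.0115,-0.0885,0.053,0],[0,-0.0115,-0.0885,0.078,0],[0,-0.0115,-0.0885,0.1,0],[0,-0.0115,-0.0885,0.115,0],[0,-0.0115,-0.0885,0.124,0]]'
python3 - <<'E'
from fit import *
c=r.capture("wrist"); c=r.capture("wrist"); cv2.imwrite("pics/w8.png",c["pixels"]); s=r.state(); print(s["tcp_pos"],s["wrist_force"],s["width"])
E
```

```text
time_s: 18.07
tcp_pos: [0.4548, -0.0822, 0.252]
eef_rot: [-0.001, 3.14, -0.001]
wrist_force: [0.7, 0.5, -0.4]
width: 0.03
time_s: 19.07
tcp_pos: [0.4655, -0.1678, 0.1248]
eef_rot: [0.002, -3.139, -0.002]
wrist_force: [-0.3, 0.4, -1.8]
width: 0.0302
[ 0.46575533 -0.1682101   0.12564217] [-0.78254491  0.11886331 -0.19823258] 0.030298021260341583
```

View pics/w8.png

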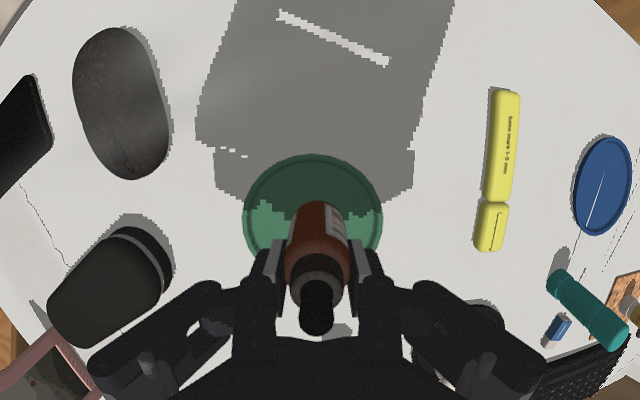

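```bash
python3 -m creep '[[0,-0.001,-0.001,0.003,0],[0,-0.001,-0.001,0.006,0],[0,-0.001,-0.001,0.008,0],[0,-0.001,-0.001,0.0085,0],[0,-0.001,-0.001,0.0085,0],[0,-0.001,-0.001,0.0085,0],[0,-0.001,-0.001,0.0085,0]]'
python3 -m creep '[[20,0,0,0,0],[35,0,0,0,0],[50,0,0,0,0],[60,0,0,0,0],[60,0,0,0,0],[60,0,0,0,0],[60,0,0,-0.008,0],[60,0,0,-0.025,0],[60,0,0,-0.05,0],[60,0,0,-0.08,0],[70,0,0,-0.11,0],[70,0,0,-0.14,0]]'
```

```text
time_s: 19.75
tcp_pos: [0.4674, -0.1704, 0.1186]
eef_rot: [-0.0, 3.141, -0.0]
wrist_force: [0.7, 0.1, -1.1]
width: 0.0303
time_s: 20.75
tcp_pos: [0.4671, -0.1702, 0.2604]
eef_rot: [-0.0, 3.141, -0.0]
wrist_force: [1.2, 0.6, 0.2]
width: 0.0599
```

```bash
python3 -m creep '[[100,0.001,0.01,0,0],[100,0.002,0.03,0,0],[100,0.004,0.06,0,0],[100,0.007,0.095,0,0],[100,0.01,0.13,0,0],[100,0.012,0.165,0,0],[100,0.015,0.2,0,0],[100,0.017,0.235,0,0],[100,0.02,0.27,0,0],[100,0.022,0.305,0,0],[100,0.025,0.34,0,0],[100,0.027,0.37,0,0]]'
python3 -m creep '[[100,0.002,0.035,0,0],[100,0.004,0.065,0,0],[100,0.006,0.09,0,0],[100,0.008,0.11,0,0],[100,0.009,0.122,0,0],[100,0.0095,0.127,0,0],[100,0.0095,0.128,0,0],[100,0.0095,0.128,0,0],[100,0.0095,0.128,0,0]]'
python3 - <<'E'
from fit import *
for i in range(2): c=r.capture("wrist")
cv2.imwrite("pics/w9.png",c["pixels"])
s=r.state();print(s["tcp_pos"],s["eef_rot"],s["width"])
W,H=wcloud(c); wdish(c,W,H,["orange","blue"])
print("cream",cyl(W,.43,.328,.029,.016,.045))
c,W,H=cloud("scene"); cv2.imwrite("pics/sc2.png",cv2.resize(c["pixels"][150:330,180:480],(800,480)))
print("drop",cyl(W,.467,-.17,.0165,.02,.07,.03)); print("ear",pill(W,.589,-.038))
c,W,H=cloud("side"); print("drop",cyl(W,.467,-.17,.0165,.02,.07,.03)); print("ear",pill(W,.589,-.038))
E
```

```text
time_s: 21.75
tcp_pos: [0.4395, 0.2018, 0.2587]
eef_rot: [-0.001, 3.141, 0.0]
wrist_force: [0.5, -0.3, -0.1]
width: 0.0851
time_s: 22.5
tcp_pos: [0.431, 0.3267, 0.2584]
eef_rot: [-0.001, -3.141, 0.0]
wrist_force: [0.6, -0.2, 0.5]
width: 0.0853
[0.43103935 0.32681728 0.25847517] [ 1.28177749e-03  3.14157488e+00 -1.63757333e-04] 0.08526802096085585
wdish orange [0.4302 0.3314] free [0.4296 0.3315] 0.0457 197 mad 0.0007
wdish blue [0.4391 0.0954] free [0.4428 0.0962] 0.0435 164 mad 0.0012
cream (array([0.431, 0.328]), 288, np.float64(0.0004))
drop (array([ 0.4664, -0.1705]), 567, np.float64(0.0008))
ear (array([ 0.5891, -0.0385,  0.7982]), 281, np.float64(0.0015))
drop (array([ 0.4636, -0.1707]), 215, np.float64(0.001))
ear (array([ 0.589, -0.038,  0.   ]), 0, np.float64(nan))
  return _methods._mean(a, axis=axis, dtype=dtype,
  ret = ret.dtype.type(ret / rcount)
```

View pics/w9.png

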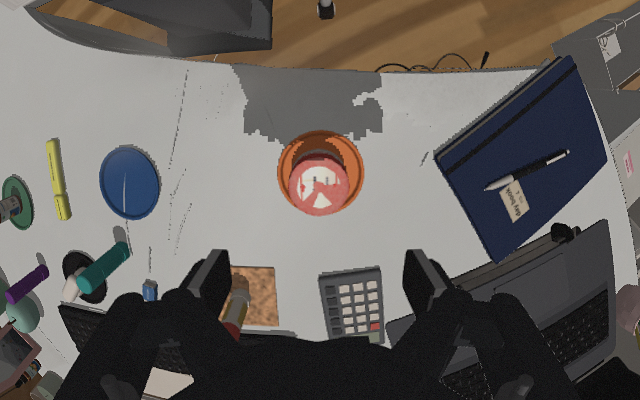

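View pics/sc2.png

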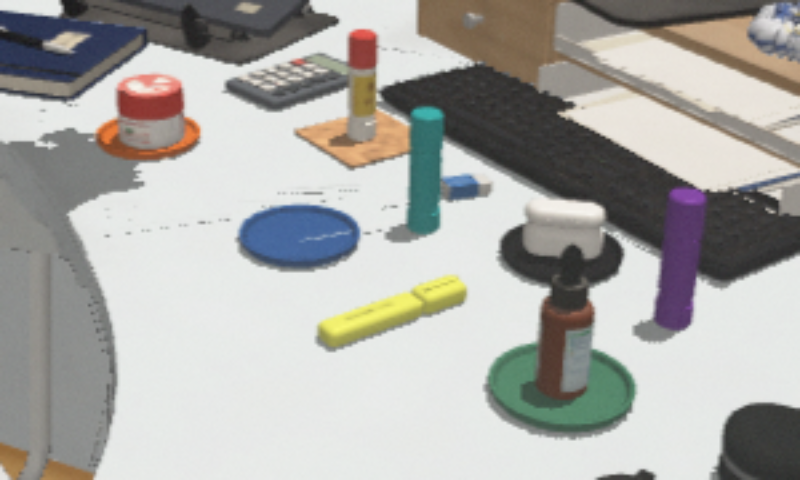

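```bash
python3 -m creep '[[100,0,0.001,0.012,0],[100,0,0.001,0.035,0],[100,0,0.001,0.065,0],[100,0,0.001,0.095,0],[100,0,0.001,0.12,0],[100,0,0.001,0.142,0],[100,0,0.001,0.158,0],[100,0,0.001,0.168,0],[100,0,0.001,0.172,0],[100,0,0.001,0.1725,0],[100,0,0.001,0.1725,0],[85,0,0.001,0.1725,0]]'
python3 -m creep '[[70,0,0,0,0],[55,0,0,0,0],[40,0,0,0,0],[20,0,0,0,0],[0,0,0,0,0],[0,0,0,0,0],[0,0,0,0,0]]'
```

```text
time_s: 23.7
tcp_pos: [0.4313, 0.3289, 0.0869]
eef_rot: [-0.0, 3.14, 0.001]
wrist_force: [0.4, -0.3, -0.2]
width: 0.0755
time_s: 24.28
tcp_pos: [0.4312, 0.3289, 0.087]
eef_rot: [-0.0, 3.14, 0.001]
wrist_force: [-2.5, -1.2, 7.6]
width: 0.0569
```

```bash
python3 -m creep '[[0,0,0,-0.008,0],[0,0,0,-0.022,0],[0,0,0,-0.044,0],[0,0,-0.003,-0.068,0],[0,0,-0.012,-0.088,0],[0,-0.001,-0.027,-0.098,0],[0,-0.002,-0.048,-0.1,0],[0,-0.003,-0.072,-0.1,0],[0,-0.004,-0.1,-0.1,0],[0,-0.005,-0.128,-0.1,0],[0,-0.006,-0.155,-0.1,0],[0,-0.007,-0.18,-0.1,0]]'
python3 -m creep '[[0,-0.0005,-0.022,0,0],[0,-0.0005,-0.039,0,0],[0,-0.0005,-0.05,0,0],[0,-0.0005,-0.054,0.003,0],[0,-0.0005,-0.054,0.012,0],[0,-0.0005,-0.054,0.03,0],[0,-0.0005,-0.054,0.05,0],[0,-0.0005,-0.054,0.068,0],[0,-0.0005,-0.054,0.08,0],[0,-0.0005,-0.054,0.088,0],[0,-0.0005,-0.054,0.092,0],[0,-0.0005,-0.054,0.092,0]]'
python3 - <<'E'
from fit import *
c=r.capture("wrist"); c=r.capture("wrist"); cv2.imwrite("pics/w10.png",c["pixels"]); s=r.state(); print(s["tcp_pos"],s["wrist_force"],s["width"])
E
```

```text
time_s: 25.28
tcp_pos: [0.4377, 0.1473, 0.1866]
eef_rot: [-0.0, 3.141, 0.0]
wrist_force: [-0.2, -0.3, -0.6]
width: 0.0567
time_s: 26.28
tcp_pos: [0.4381, 0.0951, 0.0932]
eef_rot: [0.001, -3.14, 0.0]
wrist_force: [-0.2, 0.3, -1.1]
width: 0.0572
[0.43855392 0.09490617 0.09419095] [-0.04084138  0.20337234 -0.74515441] 0.05653206652704803
```

View pics/w10.png

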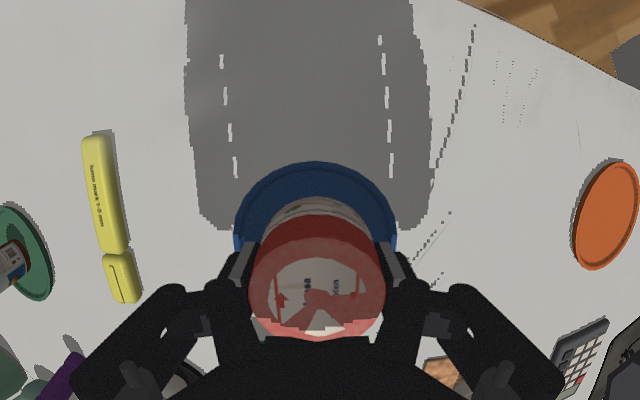

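```bash
python3 -m creep '[[0,0,0,0.002,0],[0,0,0,0.0045,0],[0,0,0,0.006,0],[0,0,0,0.0068,0],[0,0,0,0.007,0],[0,0,0,0.007,0],[0,0,0,0.007,0]]'
python3 -m creep '[[75,0,0,0,0],[90,0,0,0,0],[95,0,0,0,0],[95,0,0,0,0],[95,0,0,0,0],[95,0,0,0,0],[95,0,0,-0.008,0],[95,0,0,-0.025,0],[95,0,0,-0.055,0],[95,0,0,-0.09,0],[95,0,0,-0.13,0],[95,0,0,-0.17,0]]'
```

```text
time_s: 26.97
tcp_pos: [0.4384, 0.0946, 0.087]
eef_rot: [-0.0, 3.142, -0.0]
wrist_force: [-0.3, -1.1, 3.9]
width: 0.0571
time_s: 27.97
tcp_pos: [0.4377, 0.0946, 0.2591]
eef_rot: [0.0, -3.141, 0.0]
wrist_force: [0.1, 0.3, 1.3]
width: 0.0808
```

```bash
python3 -m creep '[[80,-0.006,0.005,-0.002,0],[75,-0.02,0.017,-0.004,0],[65,-0.042,0.036,-0.006,0],[65,-0.067,0.058,-0.006,0],[65,-0.092,0.08,-0.006,0],[65,-0.116,0.1,-0.006,0],[65,-0.135,0.117,-0.006,0],[65,-0.147,0.128,-0.006,0],[65,-0.152,0.132,-0.006,0],[65,-0.153,0.132,-0.006,0],[65,-0.153,0.132,-0.006,0],[65,-0.153,0.132,-0.006,0]]'
python3 - <<'E'
from fit import *
for i in range(2): c=r.capture("wrist")
cv2.imwrite("pics/w11.png",c["pixels"])
s=r.state();print(s["tcp_pos"],s["eef_rot"],s["width"])
W,H=wcloud(c); wdish(c,W,H,["orange","blue"])
print("glue",cyl(W,.591,.227,.0135,.02,.098,.03)); print("cream",cyl(W,.4385,.095,.029,.016,.045))
E
```

```text
time_s: 28.97
tcp_pos: [0.5907, 0.2259, 0.2631]
eef_rot: [-0.0, -3.141, 0.0]
wrist_force: [-0.7, 0.4, 0.1]
width: 0.0555
[0.59084771 0.2260295  0.26321222] [-4.84931402e-04 -3.14154808e+00  9.24494680e-05] 0.055323047837686934
wdish orange [0.4301 0.3316] free [0.4321 0.3317] 0.0443 230 mad 0.0011
wdish blue [0.4343 0.092 ] free [0.4512 0.1301] 0.012 61 mad 0.0038
glue (array([0.591 , 0.2285]), 490, np.float64(0.0004))
cream (array([0.4384, 0.0943]), 604, np.float64(0.0004))
```

View pics/w11.png

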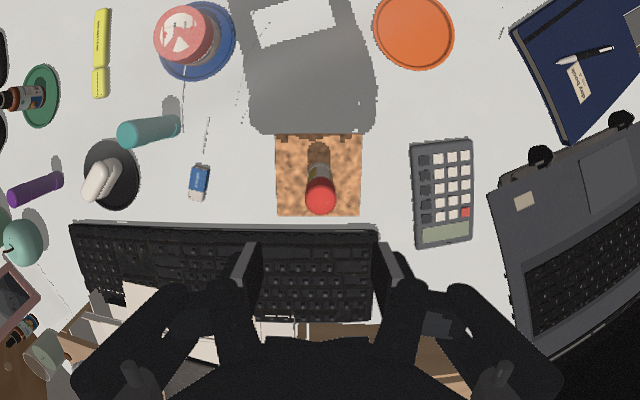

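Glue stick upright on the coaster at (0.591, 0.228). Descend and grip.

```bash
python3 -m creep '[[65,0,0.002,0.01,0],[65,0,0.002,0.03,0],[65,0,0.002,0.055,0],[65,0,0.002,0.08,0],[65,0,0.002,0.105,0],[65,0,0.002,0.125,0],[65,0,0.002,0.134,0],[65,0,0.002,0.137,0],[65,0,0.002,0.137,0],[40,0,0.002,0.137,0],[20,0,0.002,0.137,0],[0,0,0.002,0.137,0]]'
python3 -m creep '[[0,0,0,0,0],[0,0,0,0,0],[0,0,0,0,0],[0,0,0,0,0],[0,0,0,0,0]]'
```

```text
time_s: 30.07
tcp_pos: [0.592, 0.2289, 0.1274]
eef_rot: [-0.0, 3.139, 0.001]
wrist_force: [-0.5, 0.0, 1.3]
width: 0.025
time_s: 30.48
tcp_pos: [0.592, 0.2288, 0.1274]
eef_rot: [-0.0, 3.139, 0.001]
wrist_force: [-0.2, -0.7, 7.6]
width: 0.0248
```

```bash
python3 -m creep '[[0,0,0,-0.008,0],[0,0,0,-0.024,0],[0,0,0,-0.048,0],[0,0,0,-0.073,0],[0,0.004,0.003,-0.095,0],[0,0.014,0.009,-0.108,0],[0,0.031,0.02,-0.113,0],[0,0.053,0.034,-0.113,0],[0,0.079,0.05,-0.113,0],[0,0.104,0.066,-0.113,0],[0,0.126,0.08,-0.113,0],[0,0.143,0.092,-0.113,0]]'
python3 -m creep '[[0,0.011,0.007,0,0],[0,0.016,0.01,0,0],[0,0.018,0.011,0.005,0],[0,0.018,0.011,0.016,0],[0,0.018,0.011,0.034,0],[0,0.018,0.011,0.055,0],[0,0.018,0.011,0.075,0],[0,0.018,0.011,0.09,0],[0,0.018,0.011,0.099,0],[0,0.018,0.011,0.104,0],[0,0.018,0.011,0.106,0],[0,0.018,0.011,0.106,0]]'
python3 - <<'E'
from fit import *
c=r.capture("wrist"); c=r.capture("wrist"); cv2.imwrite("pics/w12.png",c["pixels"]); s=r.state(); print(s["tcp_pos"],s["wrist_force"],s["width"])
E
```

```text
time_s: 31.48
tcp_pos: [0.4465, 0.3213, 0.2397]
eef_rot: [-0.001, 3.141, 0.0]
wrist_force: [0.3, 1.1, 0.1]
width: 0.0251
time_s: 32.48
tcp_pos: [0.4306, 0.3315, 0.1328]
eef_rot: [0.0, 3.142, -0.0]
wrist_force: [-0.2, -0.4, -0.1]
width: 0.025
[0.43071858 0.3317329  0.13353421] [-0.02689043 -0.49472843 -0.48664404] 0.025011761685846512
```

View pics/w12.png

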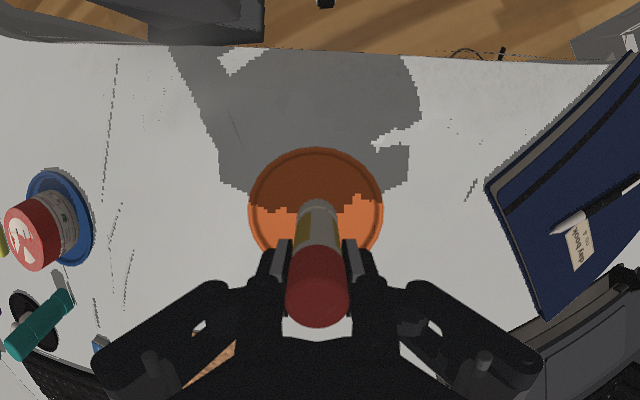

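```bash
python3 -m creep '[[0,0,0,0.002,0],[0,0,0,0.004,0],[0,0,0,0.0055,0],[0,0,0,0.006,0],[0,0,0,0.006,0],[0,0,0,0.006,0],[0,0,0,0.006,0]]'
python3 -m creep '[[20,0,0,0,0],[35,0,0,0,0],[50,0,0,0,0],[60,0,0,0,0],[60,0,0,0,0],[60,0,0,0,0],[60,0,0,-0.008,0],[60,0,0,-0.025,0],[60,0,0,-0.05,0],[60,0,0,-0.08,0],[60,0,0,-0.11,0],[60,0,0,-0.14,0]]'
python3 -m creep '[[60,0.01,-0.01,-0.03,0],[60,0.03,-0.03,-0.06,0],[60,0.05,-0.06,-0.08,0],[60,0.06,-0.09,-0.09,0],[60,0.06,-0.12,-0.09,0],[60,0.06,-0.14,-0.09,0],[60,0.06,-0.15,-0.09,0],[60,0.06,-0.15,-0.09,0],[60,0.06,-0.15,-0.09,0],[60,0.06,-0.15,-0.09,0]]'
python3 - <<'E'
from fit import *
for i in range(2): c=r.capture("wrist")
cv2.imwrite("pics/w13.png",c["pixels"]); print(r.state()["tcp_pos"])
W,H=wcloud(c); wdish(c,W,H)
def al(W):
    print("glue",cyl(W,.43,.3317,.0135,.02,.098,.03)); print("glue low",cyl(W,.43,.3317,.0135,.015,.04,.03),"hi",cyl(W,.43,.3317,.0135,.07,.1,.03)); print("cream",cyl(W,.4385,.095,.029,.016,.045));print("drop",cyl(W,.467,-.17,.0165,.02,.07,.03)); print("ear",pill(W,.589,-.038))
al(W)
for n in ("scene","side"):
    c,W,H=cloud(n); cv2.imwrite(f"pics/{n}9.png",c["pixels"]); print(n); al(W)
E
```

```text
time_s: 33.17
tcp_pos: [0.4304, 0.3317, 0.1274]
eef_rot: [-0.001, 3.141, 0.0]
wrist_force: [-0.8, -0.2, 6.2]
width: 0.025
time_s: 34.17
tcp_pos: [0.4301, 0.3315, 0.2689]
eef_rot: [-0.0, 3.141, 0.0]
wrist_force: [0.4, 0.7, 0.9]
width: 0.0509
time_s: 35.0
tcp_pos: [0.3705, 0.1824, 0.3569]
eef_rot: [0.001, -3.141, -0.0]
wrist_force: [0.3, -0.3, -0.5]
width: 0.0515
[0.37039584 0.18240003 0.35670399]
wdish orange [0.43   0.3323] free [0.4298 0.3321] 0.0456 150 mad 0.0009
wdish blue [0.4409 0.0945] free [0.4393 0.0952] 0.0448 130 mad 0.001
wdish black [ 0.5891 -0.0361] free [ 0.5798 -0.037 ] 0.0396 82 mad 0.001
wdish green [ 0.4676 -0.168 ] free [ 0.4673 -0.1677] 0.0456 111 mad 0.0009
glue (array([0.429 , 0.3322]), 508, np.float64(0.0004))
glue low (array([0.4292, 0.3322]), 142, np.float64(0.0005)) hi (array([0.4288, 0.3321]), 242, np.float64(0.0004))
cream (array([0.4382, 0.0943]), 316, np.float64(0.0004))
drop (array([ 0.4669, -0.1701]), 464, np.float64(0.0008))
ear (array([ 0.5938, -0.0264,  1.6243]), 98, np.float64(0.0009))
scene
glue (array([0.4286, 0.3325]), 340, np.float64(0.0012))
glue low (array([0.4287, 0.3323]), 108, np.float64(0.0013)) hi (array([0.4287, 0.3327]), 139, np.float64(0.0012))
cream (array([0.4379, 0.0942]), 385, np.float64(0.0009))
drop (array([ 0.4664, -0.1704]), 570, np.float64(0.0007))
ear (array([ 0.5888, -0.0388,  0.7907]), 281, np.float64(0.0016))
side
glue (array([0.4264, 0.3302]), 401, np.float64(0.0005))
glue low (array([0.4264, 0.3301]), 117, np.float64(0.0006)) hi (array([0.4261, 0.3304]), 165, np.float64(0.0005))
cream (array([0.4355, 0.094 ]), 267, np.float64(0.0007))
drop (array([ 0.4635, -0.1706]), 216, np.float64(0.001))
ear (array([ 0.5845, -0.0399,  0.7666]), 78, np.float64(0.0014))
```

View pics/w13.png

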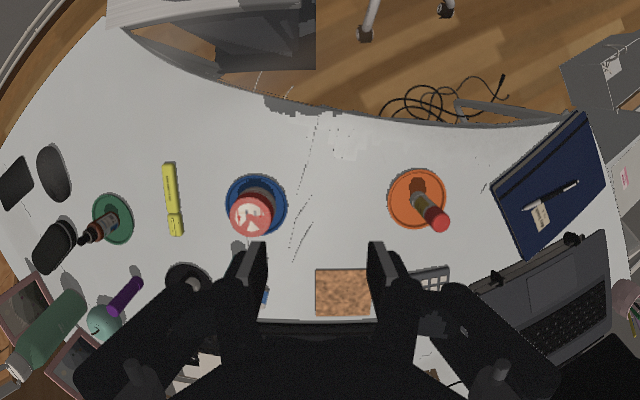

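View pics/scene9.png

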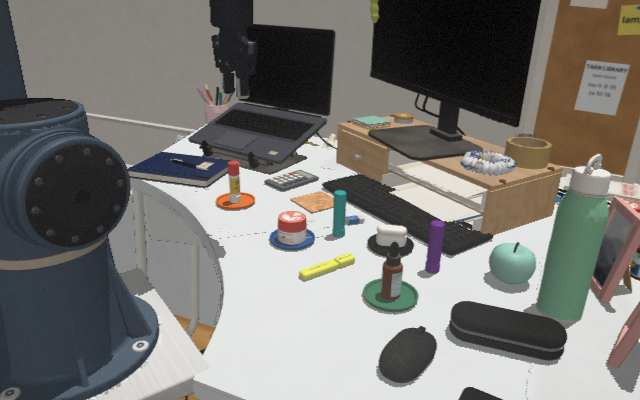

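View pics/side9.png

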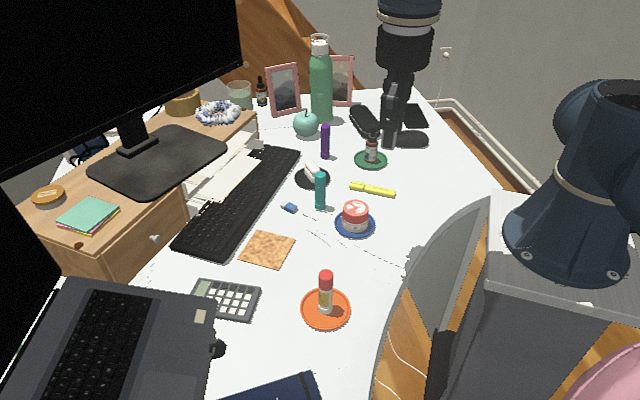

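All four stand upright, within about 2 mm of their dish centres, and the arm is clear of everything. The wrist view's earbud fit is off because a finger hides part of the case; the scene and side cameras both put it near the middle of the black dish.

```bash
python3 - <<'E'
from bench import r
print(r.hand_in(), r.state()["time_s"])
E
```

```text
the job is handed in; nothing more can be done
the job is handed in; nothing more can be done
```

The job is handed in. All four things stand upright on their own dishes, and nothing tipped over on the way. The last clock reading was about 35 s, just before the hand-in, out of the 141 s allowed.

I parked the glue stick on the coaster first. Then I moved the earbud case to black, the dropper bottle to green, the cream pot to blue, and last the glue stick from the coaster to orange. The purple and turquoise look-alikes were left alone.

My last checks:
- **Glue stick, dropper bottle and cream pot:** the wrist and scene cameras put each within about 2 mm of its dish centre. The glue stick's axis measured vertical to within 1 mm.
- **Earbud case:** the scene camera puts it within about 1 mm of the black dish's centre.
- **Disagreements:** the side camera reads about 2–4 mm lower in x than the other two, as it did throughout. The last wrist-camera fit of the earbud case was about 12 mm off and I did not use it, because a finger hid part of the case.
- **Forces:** the wrist force stayed under 10 N in every reading.

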